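Pass the parts tin through the dust hatch to the clean side

TASK

Pass the long tin with the bridge handle through the two-door dust hatch to the clean side: put it flat on the carriage in the outer (right-hand) bay, shut the outer door, run the carriage across, then take the tin out by the inner door and set it gently and flat in the rimmed dish, lengthwise like the dish. The two doors must never be open together (the inner one has been left ajar, so shut it first), and at the end both doors must be fully shut. Keep the tin upright, never drop it, and leave all the other things on the bench where they are.

Things in the scene. Friction and masses are not known exactly. Their poses are not given: they have to be found in the camera images.
- hatch: White box fixed to the bench, place and yaw vary. Origin: centre of the chamber's underside, on the bench; x = depth (away from the robot at yaw 0), y = left, from the outer bay (right) to the inner bay (left). Chamber x -75..75, y -117..117 mm, 5 mm walls, 99 mm high; a solid grey filter housing of equal height spans x 75..222 mm. Doors: flat clear slides with aluminium edges, 148 x 96 mm, z 100..106 mm.
- outer_bay (a point): Centre of the outer roof opening, in the plane of the wall tops, 99 mm above the bench, at hatch x 0, y -66 mm. The opening is 140 mm along hatch x and 92 mm along hatch y.
- inner_bay (a point): Centre of the inner roof opening, same size, at hatch x 0, y +66 mm. Between the openings is a roof strip 40 mm wide, its underside 95 mm high, carrying at hatch y = 0 a clear upright screen 6 mm thick, its top 135 mm high, from hatch x -70 to 220 mm.
- outer_door (a joint): Sliding outer (right) door: 0 m = fully shut, 0.145 m = fully open; it slides along the hatch's +x over the filter housing, stays where left, 2.5 N friction, end stops at 0 and 0.145.
- outer_grip (a point): Point in the outer door's handle, 10 mm below its top, 126 mm above the bench. Handle: upright black block 30 mm along hatch x, 20 mm along hatch y, 30 mm tall (z 106..136 mm), at hatch y = -66 mm and hatch x = -55 mm + joint value. Axes as the hatch.
- inner_door (a joint): Sliding inner (left) door: as the outer one; 0 m = fully shut, 0.145 m = fully open. Starts ajar.
- inner_grip (a point): Point in the inner door's handle, 10 mm below its top, 126 mm above the bench; same block as on the outer door, at hatch y = +66 mm and hatch x = -55 mm + joint value. Axes as the hatch.
- carriage (a joint): Carriage inside the chamber: 0 m = at its stop in the outer bay (deck centre at hatch y = -66 mm), 0.132 m = at its stop in the inner bay (y = +66 mm); slides along hatch +y, stays where left, 2 N friction. It may start anywhere.
- deck (a point): Centre of the carriage's deck surface, 22 mm above the bench. Axes as the hatch. The deck has a lip 5 mm high; the room inside the lip is 126 mm (hatch x) by 70 mm (hatch y): the tin lies with its length along hatch x, inside the lip.
- carriage_grip (a point): Point in the carriage's upright round steel post, 10 mm below its top, 126 mm above the bench; 16 mm diameter, top 136 mm high, standing in front of the hatch at hatch x = -100 mm, 17 mm clear of the front wall, its foot 34 mm above the bench. Push or pull it along hatch y to move the carriage.
- tin_mid (a point): Centre, half-way up (34 mm above the underside), of the tin to pass: closed steel tin, body 110 x 56 x 34 mm (x, y, z); on top along x a bridge handle, bar 50 mm long (x), 14 mm thick (y), its top 68 mm and underside 54 mm above the tin's underside, on two legs. 0.18 to 0.35 kg. Stands right of the hatch in one of three places shared with two other tins.
- dish: Shallow white plastic rimmed dish fixed on the clean (left) side: 150 x 100 mm outside, inside 142 mm (its x) by 92 mm (its y), rim 8 mm high. Origin: centre of its underside on the bench; its inner floor is 4 mm higher. The tin goes with its length along dish x.
- short_tin_mid (a point): Centre of a tin not to be used: same bridge handle, but only 66 mm long (66 x 56 mm, 68 mm tall with the handle). Leave it.
- flat_tin_mid (a point): Centre of a tin not to be used: 110 x 56 x 34 mm, without a handle. Leave it.
- bottle_mid (a point): Middle of a standing white bottle, 56 mm diameter, 125 mm tall. Leave it.
- screwdriver_mid (a point): A screwdriver 170 mm long lying on the bench. Leave it.
- brush_mid (a point): A brush 170 mm long lying on the bench. Leave it.
- phone_mid (a point): Centre of a phone 145 x 70 x 8 mm lying on the bench. Leave it.
- tape_mid (a point): Centre of a tape roll 80 mm in diameter, 20 mm high, lying flat. Leave it.
Mind the look-alikes: they are no part of the job. What is shaped like the part that bears tin_mid but orange is not meant.

How it is judged:
By the outcome, as a careful person would: the job done as asked, in the order asked, and still so for the second after the job is handed in, with the robot touching nothing.
It also fails if it takes over 72 s, if anything falls off the work surface, if the arm or the gripper's body presses on something with over 40 N, if the wrist force passes 120 N, or if a joint passes its speed limit or range.

ROBOT

A 7-joint arm with a two-finger parallel gripper is mounted at the origin on the work surface. World frame = base frame: x ahead of the robot, y to its left, z up, the work surface at z = 0. Lengths are in m, angles in rad, forces in N, time in s.
With the tool pointing down it reaches from about 0.4 to 0.85 m from the base axis. Payload 10.4 kg.
Tool frame: the origin (TCP) lies at the very end of the fingers, on their centre line; the grasp point (between the pads) lies 19 mm behind it; z points along the fingers, y is the line along which they close (so a half turn about z gives the same grasp; the last joint's range is limited). The gripper opens to 87 mm and grips with 3 to 60 N. Pads are 19 mm wide; open, the fingers measure 117 mm over their backs; the gripper's body (75 mm by 190 mm) begins 51 mm behind the grasp point.
Start: joints at [1.194, 0.332, -0.065, 1.46, 0.022, 1.35, -0.088], TCP at [0.217, -0.586, 0.223] pointing down, gripper open.
Joint ranges: [-2.6, 2.6], [-0.5, 2.12], [-1.47, 1.34], [0.16, 2.42], [-1.27, 4.41], [0.06, 2.06], [-2.6, 2.6]. Speed limits (rad/s): [2.22, 2.22, 2.79, 2.79, 3.14, 3.14, 3.14].

INTERFACE

Orientations are given as a unit quaternion [x, y, z, w].
In Python, from bench import r gives the robot as it stands.
- The arm moves only by the shell command python3 -m crank 'ROWS' [FORCE]. ROWS is JSON, a list that holds one entry, the list of rows, each a list of 5 numbers: the shift along the tool's x, y, z in mm, then the turn about the tool's z in degrees, then the opening, from -1 (shut) to 1 (fully open). A call has 1 to 20 rows; each row is the pose to reach, as a shift and turn from the pose commanded when the call began, along the tool's axes at that moment; what a row does not reach only later rows make up. A row lasts 1/10 s, in which the tool goes at most 50 mm and 8.59 degrees, less where a joint would pass 70% of its speed; a pose out of reach is approached as far as the arm can. A call with a gripper value outside its range is refused whole. The fingers move at their own pace and stop on an object; FORCE is the grip in N (left out, the last holds). Time passes only in rows, so rows that repeat a pose let the fingers close. It gives the time, the measured TCP pose, the force, the opening and the grip force at its end, in the units of the state.
- r.read_state(): the state, without advancing time (a new reading comes with each control period).
- r.camera(name): name is "side" or "top"; returns a dict with "image" (400x640x3 uint8, red, green, blue), "vfov" (degrees; the focal length in pixels is half the picture's height over the tangent of half this angle, whatever the lens; pixels are square), "cx", "cy" (the principal point, pixels), "eye" and "attitude" of the camera in the world. Camera axes: x right, y down, z forward; pixel columns grow to the right and rows downward; lengths in m; the calibration is good to about 2 mm. A picture is of the moment at which its call begins. There is no depth.
- r.close_job(): hands the job in; it is judged then, once.
The state is a dict: "time": time; "joint_positions": joint angles; "joint_vel": joint speeds; "joint_torque": joint torques, N m; "ee_pos": TCP position; "eef_rot": TCP orientation; "ft_force": force on the tool from outside, world axes, zero at the start; "torque": the same for the moment, N m; "width": finger opening in m; "grip_force": force on a finger pad.
Only numpy, scipy, OpenCV 4.12 (cv2) and the standard library are available. Lean on these libraries where they do the work, as an engineer would, in place of code of your own. Each camera call takes 0.05 s, during which the arm holds its last target. There are 200 camera calls.

## Working session

There is one attempt and no reset: what is moved stays moved. The work goes in short steps, Python scripts to look and compute and a shell command to move; the robot and the scene stay as the last step left them, time stands still between calls to the robot, and variables do not carry over. Pictures are saved under pics/ and viewed, at most 10 in all, crops included, and the job is handed in when it is done.

```bash
ls; mkdir -p pics; python3 - <<'E'
from bench import r
import cv2
for n in("top","side"):
    c=r.camera(n); cv2.imwrite(f"pics/{n}0.png",c["image"][:,:,::-1]); print(n,{k:v for k,v in c.items() if k!="image"})
s=r.read_state();print(s)
E
```

```text
pics
top {'vfov': 56.11356607198377, 'cx': 316.6154253157906, 'cy': 198.79410648820664, 'eye': array([ 0.42214859, -0.03712476,  1.23381769]), 'attitude': array([-0.69981593,  0.71387991, -0.02045324,  0.01465634])}
side {'vfov': 54.73515739626404, 'cx': 316.10307658659286, 'cy': 197.85758801479125, 'eye': array([0.24920263, 0.76321056, 0.75634952]), 'attitude': array([-0.13505694,  0.88911308, -0.43226029,  0.06624642])}
{'time': 0.1, 'joint_positions': array([ 1.19439849,  0.33280016, -0.06469859,  1.46085407,  0.0215836 ,
        1.34991904, -0.08850033]), 'joint_vel': array([ 0.00112047,  0.00027609, -0.00041853, -0.00124756,  0.0009411 ,
        0.00100688,  0.00041357]), 'joint_torque': array([ 1.35748938e-03, -6.24550009e+01,  2.46192893e-02, -3.90719032e+01,
       -6.16298849e-02,  3.66801862e-02,  1.72064978e-05]), 'ee_pos': array([ 0.21641763, -0.58595849,  0.22184037]), 'eef_rot': array([ 9.84392721e-01,  1.75984536e-01, -1.34536850e-04, -6.28757603e-04]), 'ft_force': array([ 0.40227324, -0.60479157, -0.2391744 ]), 'torque': array([ 0.0203384 , -0.01458516, -0.01666599]), 'grip_force': 0.0, 'width': 0.08645664520920644}
```

View pics/top0.png

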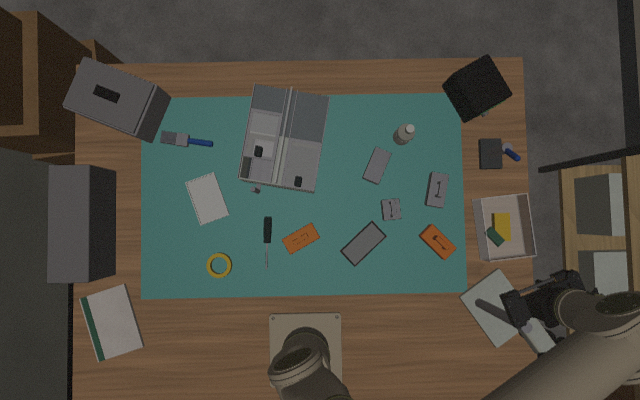

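View pics/side0.png

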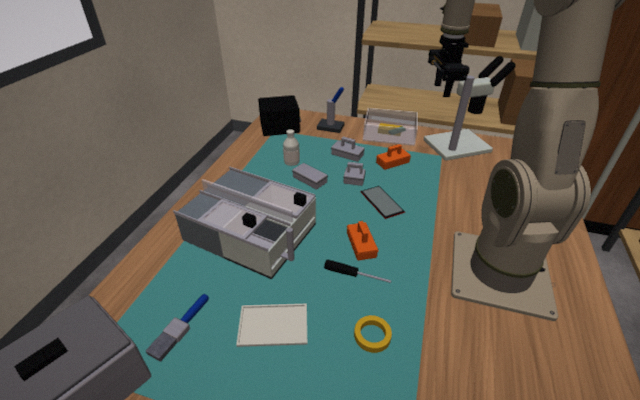

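The top view shows the hatch at about (285,138), the outer handle at (298,182), the inner handle at (259,151) (door ajar) and the post at (256,190). The dish is at (207,198). The long grey tin with a handle is at (437,190), the short tin at (391,209) and the flat one at (377,165). I'll enlarge these areas to get edges.

```bash
cat > h.py <<'E'
import numpy as np, cv2
from scipy.spatial.transform import Rotation as R
from bench import r
def cast(c,px,z):
    f=200/np.tan(np.radians(c["vfov"]/2)); p=np.atleast_2d(np.array(px,float))
    d=np.c_[(p[:,0]-c["cx"])/f,(p[:,1]-c["cy"])/f,np.ones(len(p))]@R.from_quat(c["attitude"]).as_matrix().T
    e=c["eye"]; z=np.broadcast_to(z,len(p))
    return e+d*((z-e[2])/d[:,2])[:,None]
def proj(c,P):
    f=200/np.tan(np.radians(c["vfov"]/2)); q=(np.atleast_2d(P)-c["eye"])@R.from_quat(c["attitude"]).as_matrix()
    return q[:,:2]/q[:,2:]*f+[c["cx"],c["cy"]]
def delta(target,yaw,s=None):
    """mm in tool axes, and degrees about tool z, to bring tool (x axis heading yaw deg, mod 180) to target TCP"""
    s=s or r.read_state(); M=R.from_quat(s["eef_rot"]).as_matrix()
    d=M.T@(np.array(target)-s["ee_pos"])*1000
    cur=np.degrees(np.arctan2(M[1,0],M[0,0])); t=-((yaw-cur+90)%180-90)
    return d.round(1),round(t,1),round(cur,1)
E
python3 - <<'E'
from h import *
c=r.camera("top"); im=c["image"][:,:,::-1].copy()
a=cv2.resize(im[75:205,225:345],None,fx=4.5,fy=4.5,interpolation=cv2.INTER_CUBIC)
b=cv2.resize(im[160:225,410:465],None,fx=4.5,fy=4.5,interpolation=cv2.INTER_CUBIC)
o=np.zeros((590,800,3),np.uint8);o[:585,:540]=a;o[:b.shape[0],545:545+b.shape[1]]=b
cv2.imwrite("pics/crop.png",np.clip(o*1.6,0,255).astype(np.uint8))
# masks
hsv=cv2.cvtColor(im,cv2.COLOR_BGR2HSV)
for name,(u,v) in dict(tin=(437,190),short=(391,209),dish=(207,198)).items():
    m=(hsv[...,1]<70).astype(np.uint8)
    n,l,st,ce=cv2.connectedComponentsWithStats(m,connectivity=4)
    k=l[v,u] or l[v+6,u]
    ct,_=cv2.findContours((l==k).astype(np.uint8),0,2); rc=cv2.minAreaRect(max(ct,key=cv2.contourArea)); bx=cv2.boxPoints(rc)
    w=cast(c,bx,0.008 if name=="dish" else 0.034)
    e=[w[1]-w[0],w[2]-w[1]]; print(name,rc,"centre",w.mean(0).round(4),[ (round(np.linalg.norm(x),4),round(np.degrees(np.arctan2(x[1],x[0])),1)) for x in e])
E
```

```text
tin ((436.1756591796875, 189.44595336914062), (19.892276763916016, 35.01698684692383), 9.462322235107422) centre [ 0.5043 -0.4323  0.034 ] [(np.float64(0.1131), np.float64(-11.4)), (np.float64(0.0641), np.float64(-100.6))]
short ((390.34149169921875, 209.0731658935547), (21.202856063842773, 18.994224548339844), 83.6598129272461) centre [ 0.4441 -0.2829  0.034 ] [(np.float64(0.0611), np.float64(-84.8)), (np.float64(0.0678), np.float64(-175.4))]
dish ((206.76927185058594, 198.36106872558594), (47.02769470214844, 31.874326705932617), 70.14479064941406) centre [0.4917 0.3106 0.008 ] [(np.float64(0.1037), np.float64(-71.0)), (np.float64(0.1545), np.float64(-160.7))]
```

View pics/crop.png

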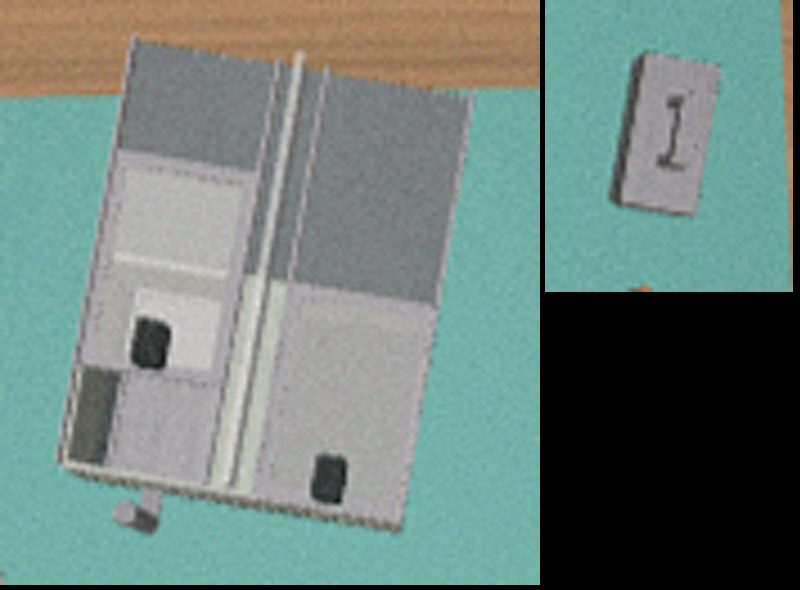

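```bash
cat > geo.py <<'E'
from h import *
def hatch(c):
    px=np.array([[62,463],[402,516],[133,38],[470,97]])/4.5+[225,75]-0.4
    w=cast(c,px,.099)[:,:2]; L=np.array([[-75,117],[-75,-117],[222,117],[222,-117]])/1000
    a=L-L.mean(0); b=w-w.mean(0); th=np.arctan2((a[:,0]*b[:,1]-a[:,1]*b[:,0]).sum(),(a*b).sum())
    M=np.array([[np.cos(th),-np.sin(th)],[np.sin(th),np.cos(th)]]); t=w.mean(0)-M@L.mean(0)
    return th,M,t,(w-(L@M.T+t))*1000
E
python3 - <<'E'
from geo import *
c=r.camera("top"); th,M,t,res=hatch(c)
print("hatch yaw",np.degrees(th),t,res.round(1))
inv=lambda w:((w[:,:2]-t)@M*1000).round(1)
for n,p,z in [("post",[125,513],.136),("outerH",[330,478],.136),("innerH",[151,343],.136)]:
    print(n,inv(cast(c,np.array(p)/4.5+[224.6,74.6],z)))
p=np.array([[100,52],[175,62],[150,214],[76,205]])/4.5+[409.6,159.6]
w=cast(c,p,.034);print("tin",w.mean(0),[np.degrees(np.arctan2(*(w[i]-w[j])[1::-1])) for i,j in((0,3),(1,2))],np.linalg.norm(w[0]-w[3]),np.linalg.norm(w[0]-w[1]))
print("handle",cast(c,np.array([133,132])/4.5+[409.6,159.6],.068))
E
```

```text
hatch yaw -10.310685712668668 [0.59933662 0.06204701] [[ 1.3 -1.7]
 [ 2.9  0.2]
 [-0.6  0.2]
 [-3.6  1.3]]
post [[-101.8   61.6]]
outerH [[-57.9 -66.4]]
innerH [[10.9 63.5]]
tin [ 0.50498098 -0.43639484  0.034     ] [np.float64(-10.8960390624615), np.float64(-11.446901241114823)] 0.11116218371161209 0.05417629041514061
handle [[ 0.50327559 -0.43047747  0.068     ]]
```

```bash
cat > go.py <<'E'
import sys; from h import *
# hatch frame: yaw -10.3, origin
TH=np.radians(-10.3); T=np.array([.5967,.0612])
def W(x,y): 
    c,s=np.cos(TH),np.sin(TH); return T+np.array([c*x-s*y,s*x+c*y])/1000
def L(w):
    c,s=np.cos(TH),np.sin(TH); d=(np.array(w)[:2]-T)*1000; return np.array([c*d[0]+s*d[1],-s*d[0]+c*d[1]])
if __name__=="__main__":
    # go.py x y z(mm, hatch frame) ...
    for i in range(1,len(sys.argv)-2,3):
        x,y,z=map(float,sys.argv[i:i+3]); print(delta([*W(x,y),z/1000],-10.3))
E
python3 go.py 12 64 200; python3 go.py 12 64 113
```

```text
(array([ 623.9, -524.4,   22.5]), np.float64(30.6), np.float64(20.3))
(array([ 623.9, -524.3,  109.5]), np.float64(30.6), np.float64(20.3))
```

```bash
python3 -m crank '[[[624,-524,22,30.6,0],[624,-524,22,30.6,0],[624,-524,22,30.6,0],[624,-524,22,30.6,0],[624,-524,22,30.6,0],[624,-524,22,30.6,0],[624,-524,22,30.6,0],[624,-524,22,30.6,0],[624,-524,22,30.6,0],[624,-524,22,30.6,0],[624,-524,22,30.6,0],[624,-524,22,30.6,0],[624,-524,22,30.6,0],[624,-524,22,30.6,0],[624,-524,22,30.6,0],[624,-524,22,30.6,0],[624,-524,22,30.6,0],[624,-524,22,30.6,0],[624,-524,22,30.6,0],[624,-524,22,30.6,0]]]' 20
python3 go.py 12 64 113
python3 - <<'E'
from h import *
c=r.camera("side"); i=c["image"][:,:,::-1]
cv2.imwrite("pics/s1.png",cv2.resize(i[130:290,150:350],None,fx=3.5,fy=3.5,interpolation=cv2.INTER_CUBIC))
E
```

```text
time: 2.2
ee_pos: [0.6203, 0.1197, 0.2006]
eef_rot: [0.996, -0.091, 0.0, 0.001]
ft_force: [0.1, -0.7, 0.7]
width: 0.0439
grip_force: 0.0
(array([-0.8, -2.3, 87.6]), np.float64(-0.1), np.float64(-10.4))
```

View pics/s1.png

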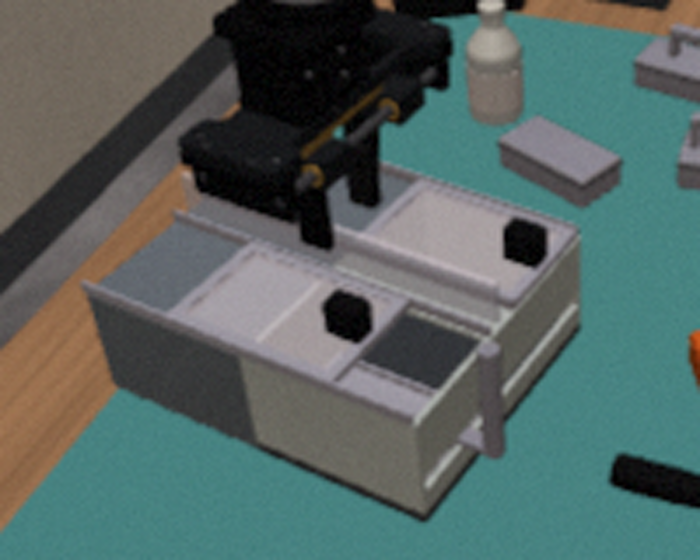

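The gripper hangs above the inner bay. In crop pixels the inner handle is at (348,315), the outer handle at (525,242) and the post top at (488,348). I'll check these against the hatch frame.

```bash
python3 - <<'E'
from go import *
c=r.camera("side")
for n,p,z in [("in",(348,315),.122),("out",(525,242),.122),("post",(488,347),.136),("FL",(420,417),.099),("FR",(580,230),.106)]:
    print(n,L(cast(c,np.array(p)/3.5+[149.6,129.6],z)[0]).round(1))
E
```

```text
in [14.7 67.2]
out [-55.4 -63.6]
post [-98.8  62.8]
FL [-71.6 109.9]
FR [ -75.8 -114.2]
```

```bash
python3 -m crank '[[[0,-2,45,0,0],[0,-2,87,0,0],[0,-2,87,0,0],[0,-2,87,0,0],[0,-2,87,0,-1],[0,-2,87,0,-1],[0,-2,87,0,-1],[0,-2,87,0,-1]]]' 20
python3 go.py -56 65 113
```

```text
time: 3.1
ee_pos: [0.6215, 0.1265, 0.1147]
eef_rot: [0.996, -0.089, 0.001, -0.002]
ft_force: [2.5, 4.7, -1.6]
width: 0.0198
grip_force: 20.0
(array([-68.7,   3.6,   1.5]), np.float64(0.1), np.float64(-10.2))
```

```bash
python3 -m crank '[[[-15,-3,0,0,-1],[-30,-3,0,0,-1],[-45,-3,0,0,-1],[-58,-3,0,0,-1],[-64,-3,0,0,-1],[-67,-3,0,0,-1],[-70,-3,0,0,-1],[-70,-3,0,0,-1],[-70,-3,0,0,-1]]]'
python3 go.py -56 65 113
```

```text
time: 4.0
ee_pos: [0.5549, 0.1392, 0.1146]
eef_rot: [0.996, -0.09, 0.002, -0.001]
ft_force: [9.5, 3.3, 1.0]
width: 0.0195
grip_force: 20.0
(array([-0.9,  4.3,  1.6]), np.float64(-0.1), np.float64(-10.4))
```

```bash
python3 -m crank '[[[-2,0,0,0,-1],[-2,0,0,0,-1],[-2,0,0,0,-1]]]'
python3 go.py -56 65 113;  python3 -m crank '[[[0,0,0,0,0],[0,0,0,0,0],[0,0,-40,0,0],[0,0,-40,0,0]]]'; python3 go.py -100 66 116 -100 -66 116;  python3 - <<'E'
from h import *
c=r.camera("side"); i=c["image"][:,:,::-1]
cv2.imwrite("pics/s2.png",cv2.resize(i[130:290,150:350],None,fx=3.5,fy=3.5,interpolation=cv2.INTER_CUBIC))
E
```

```text
time: 4.3
ee_pos: [0.5547, 0.1392, 0.1146]
eef_rot: [0.996, -0.091, 0.004, -0.001]
ft_force: [18.9, 3.7, -6.0]
width: 0.0195
grip_force: 20.0
(array([-0.8,  4.3,  1.6]), np.float64(-0.1), np.float64(-10.4))
time: 4.7
ee_pos: [0.552, 0.1399, 0.1573]
eef_rot: [0.996, -0.09, 0.002, -0.001]
ft_force: [0.4, 0.1, 0.2]
width: 0.0406
grip_force: 0.0
(array([-42.1,   3.5,  41.2]), np.float64(-0.0), np.float64(-10.3))
(array([-42.1, 135.5,  41. ]), np.float64(-0.0), np.float64(-10.3))
```

View pics/s2.png

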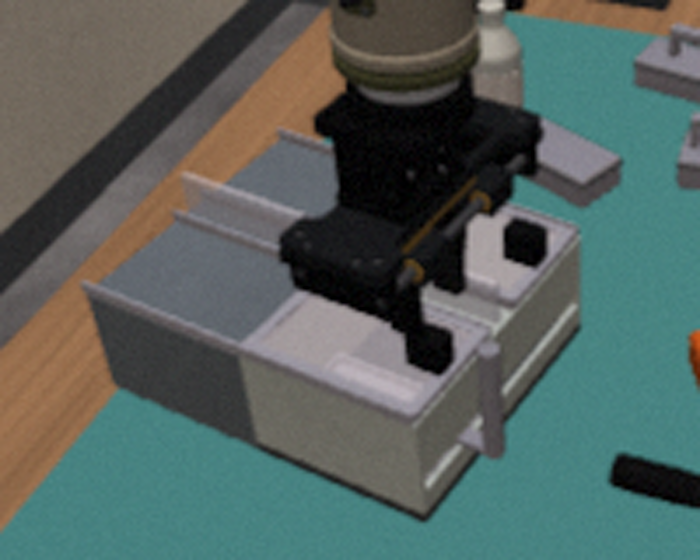

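The inner door is shut, with its handle at crop pixel (430,348) and the stop felt at 19 N. The post is still near the inner end. The handle grip shows the hatch is about 3 mm further in +y, so I'll correct the frame.

```bash
sed -i 's/\.5967,\.0612/.5972,.0642/' go.py; python3 -m crank '[[[-42,7,0,0,0],[-42,7,0,0,0],[-42,7,41,0,0],[-42,7,41,0,0],[-42,7,41,0,-1],[-42,7,41,0,-1],[-42,7,41,0,-1],[-42,7,41,0,-1]]]' 20
python3 go.py -100 -66 116 -100 66 116
```

```text
time: 5.55
ee_pos: [0.5085, 0.1402, 0.1135]
eef_rot: [0.996, -0.09, 0.001, -0.0]
ft_force: [0.8, 1.9, 0.1]
width: 0.0194
grip_force: 1.0
(array([  1. , 124.9,  -2.6]), np.float64(-0.0), np.float64(-10.3))
(array([ 0.9, -7.1, -2.5]), np.float64(-0.0), np.float64(-10.3))
```

```bash
python3 -m crank '[[[0,0,0,0,-1],[0,20,0,0,-1],[0,45,0,0,-1],[0,70,0,0,-1],[0,95,0,0,-1],[0,112,0,0,-1],[0,118,0,0,-1],[0,122,0,0,-1],[0,125,0,0,-1],[0,126,0,0,-1],[0,126,0,0,-1]]]'
python3 go.py -100 -66 116
```

```text
time: 6.65
ee_pos: [0.4852, 0.018, 0.1134]
eef_rot: [0.996, -0.089, 0.0, -0.001]
ft_force: [-3.8, 6.2, 7.0]
width: 0.0152
grip_force: 20.0
(array([ 2. ,  0.6, -2.6]), np.float64(0.1), np.float64(-10.2))
```

```bash
python3 -m crank '[[[0,3,0,0,-1],[0,5,0,0,-1],[0,5,0,0,-1],[0,5,0,0,-1]]]'
python3 go.py -100 -66 116
```

```text
time: 7.05
ee_pos: [0.4851, 0.0178, 0.1134]
eef_rot: [0.996, -0.087, 0.001, -0.004]
ft_force: [1.8, 23.2, 1.0]
width: 0.0151
grip_force: 20.0
(array([ 2. ,  0.3, -2.6]), np.float64(0.3), np.float64(-10.0))
```

```bash
python3 -m crank '[[[0,0,0,0,0],[0,-5,0,0,0],[0,-5,-42,0,0],[0,-5,-42,0,0],[47,-5,-42,0,0],[47,-5,0,0,0],[47,-5,0,0,0],[47,-5,0,0,-1],[47,-5,0,0,-1],[47,-5,0,0,-1],[47,-5,0,0,-1]]]'
python3 go.py -55 -66 116 92 -66 116
```

```text
time: 8.15
ee_pos: [0.5322, 0.0092, 0.1139]
eef_rot: [0.996, -0.09, 0.001, -0.001]
ft_force: [1.4, -2.1, -0.9]
width: 0.0197
grip_force: 20.0
(array([-0.9,  0.2, -2.1]), np.float64(0.0), np.float64(-10.3))
(array([146.1,   0.3,  -1.7]), np.float64(0.0), np.float64(-10.3))
```

```bash
python3 -m crank '[[[25,0,0,0,-1],[55,0,0,0,-1],[85,0,0,0,-1],[115,0,0,0,-1],[132,0,0,0,-1],[139,0,0,0,-1],[143,0,0,0,-1],[146,0,0,0,-1],[147,0,0,0,-1],[147,0,0,0,-1]]]'
python3 go.py 90 -66 116
python3 -m crank '[[[147,0,0,0,0],[146,0,0,0,0],[146,0,-50,0,0],[146,0,-100,0,0],[146,0,-100,0,0]]]' | head -3
python3 - <<'E'
from go import *
# tin approach : above the tin
for z in (.20,.118-.068): print(delta([.5040,-.4325,z],-11.2))
c=r.camera("side"); i=c["image"][:,:,::-1]
o=cv2.resize(np.hstack([i[130:290,160:330],i[130:200,320:400].copy().repeat(1,0) if 0 else cv2.resize(i[130:200,320:400],(183,160),interpolation=cv2.INTER_CUBIC)]),None,fx=2.2,fy=2.2,interpolation=cv2.INTER_CUBIC)
cv2.imwrite("pics/s3.png",o); print(o.shape)
E
```

```text
time: 9.15
ee_pos: [0.6747, -0.0181, 0.114]
eef_rot: [0.996, -0.09, -0.001, 0.0]
ft_force: [-11.9, 1.2, 9.6]
width: 0.0197
grip_force: 20.0
(array([-1. , -1.1, -2. ]), np.float64(-0.0), np.float64(-10.3))
time: 9.65
ee_pos: [0.822, -0.0452, 0.2187]
eef_rot: [0.996, -0.091, 0.004, -0.001]
(array([-243. ,  438.4,   16. ]), np.float64(0.8), np.float64(-10.4))
(array([-244.1,  438.7,  166. ]), np.float64(0.8), np.float64(-10.4))
(352, 777, 3)
```

View pics/s3.png

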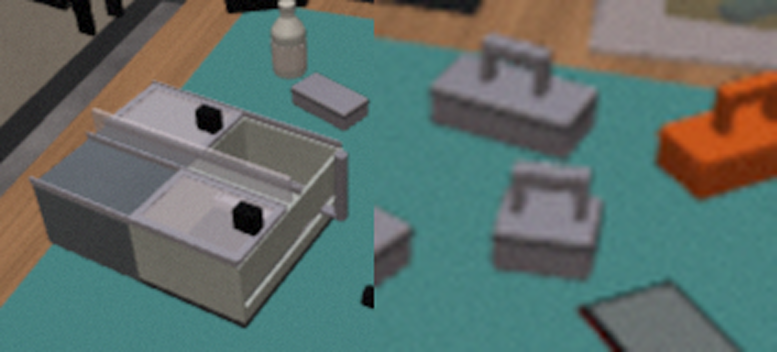

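I typed the second move's shift from the wrong start, so the released gripper went further back, but nothing was disturbed. The outer door is open (handle at (208,120)), the inner door is shut, and the post is at the outer end. The long tin's handle bar is centred at (517,52) in the right panel.

```bash
python3 - <<'E'
from go import *
c=r.camera("side")
print(cast(c,[((517-374)/5.03+319.9,52/5.03+129.8)],[.064]))
c=r.camera("top")
p=np.array([[122,99],[142,98],[134,167],[120,165],[133,132]])/4.5+[409.6,159.6]
m=cv2.cvtColor(c["image"],cv2.COLOR_RGB2GRAY)[165:215,420:455]
print(cast(c,[436.6+.0,188.9],.064), r.read_state()["ft_force"])
print(delta([.5035,-.4315,.2],-11))
E
```

```text
[[ 0.50150815 -0.43246547  0.064     ]]
[[ 0.50381513 -0.42380476  0.064     ]] [ 0.27044116  0.11593532 -1.69372753]
(array([-242.4,  437.2,   13.3]), np.float64(0.7), np.float64(-10.3))
```

```bash
python3 -m crank '[[[-243,438,0,0.7,0],[-243,438,0,0.7,0],[-243,438,0,0.7,0],[-243,438,0,0.7,0],[-243,438,0,0.7,0],[-243,438,0,0.7,0],[-243,438,0,0.7,0],[-243,438,0,0.7,0],[-243,438,0,0.7,0],[-243,438,0,0.7,0],[-243,438,0,0.7,0],[-243,438,0,0.7,0],[-243,438,0,0.7,0],[-243,438,0,0.7,0]]]'
python3 - <<'E'
from go import *
print(delta([.5025,-.432,.050],-11))
c=r.camera("side"); i=c["image"][:,:,::-1]
cv2.imwrite("pics/s4.png",cv2.resize(i[70:210,290:430],None,fx=4,fy=4,interpolation=cv2.INTER_CUBIC))
E
```

```text
time: 11.2
ee_pos: [0.5033, -0.4305, 0.2122]
eef_rot: [0.996, -0.095, -0.0, -0.0]
ft_force: [0.2, 0.8, -1.1]
width: 0.0435
grip_force: 0.0
(array([ -0.4,   1.8, 162.2]), np.float64(0.1), np.float64(-10.9))
```

View pics/s4.png

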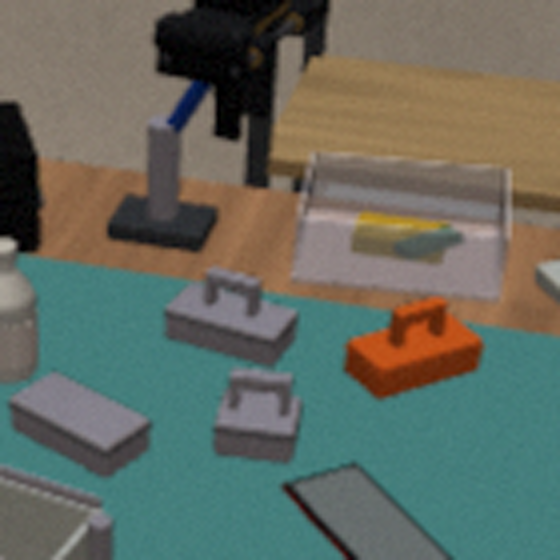

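The gripper hangs above the long grey tin, whose handle is at about (232,290) in the crop, and the spacing to the other tins is fine. I'll descend and grip.

```bash
python3 -m crank '[[[0,2,50,0,0],[0,2,100,0,0],[0,2,140,0,0],[0,2,162,0,0],[0,2,162,0,0],[0,2,162,0,0],[0,2,162,0,-1],[0,2,162,0,-1],[0,2,162,0,-1],[0,2,162,0,-1],[0,2,162,0,-1]]]' 30
python3 -m crank '[[[0,0,-10,0,-1],[0,0,-40,0,-1],[0,0,-90,0,-1],[0,0,-140,0,-1],[0,0,-165,0,-1],[0,0,-165,0,-1]]]'
python3 - <<'E'
from go import *
print(delta([*W(-20,-66),.215],-10.3),delta([*W(0,-66),.215],-10.3))
c=r.camera("side"); i=c["image"][:,:,::-1]
cv2.imwrite("pics/s5.png",cv2.resize(i[50:200,290:430],None,fx=4,fy=4,interpolation=cv2.INTER_CUBIC))
E
```

```text
time: 12.35
ee_pos: [0.5018, -0.4346, 0.0509]
eef_rot: [0.995, -0.096, 0.0, 0.0]
ft_force: [-0.6, -2.0, 2.5]
width: 0.0137
grip_force: 30.0
time: 12.95
ee_pos: [0.5034, -0.4351, 0.2211]
eef_rot: [0.995, -0.096, 0.003, 0.002]
ft_force: [0.6, -0.3, -3.2]
width: 0.0136
grip_force: 30.0
(array([ -22.7, -441.8,    4.4]), np.float64(-0.7), np.float64(-11.0)) (array([  -2.7, -442.1,    4.5]), np.float64(-0.7), np.float64(-11.0))
```

View pics/s5.png

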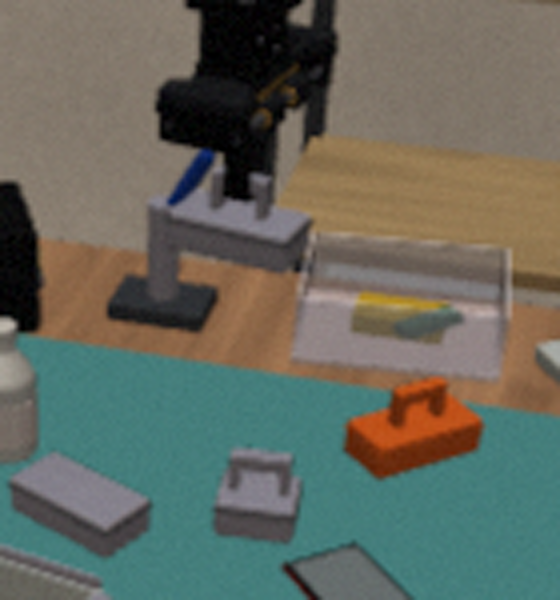

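The tin is lifted level, with the handle legs meeting the lid near (217,208) and (262,216). The finger looks a little robot-ward of the middle, so I'll measure the offset.

```bash
python3 - <<'E'
from go import *
c=r.camera("side"); i=c["image"][:,:,::-1]
s=r.read_state(); p=s["ee_pos"]; M=R.from_quat(s["eef_rot"]).as_matrix()
f=lambda q,z: ((cast(c,np.array(q)/4+[289.6,49.6],z)-p)@M*1000).round(1)
zt=p[2]-.016
print("legs",f([[217,208],[262,216]],zt)); print("corners L,near-right bottom..",f([[165,206],[312,221],[296,243]],zt))
print(proj(c,[p+[0,0,.002]])*4-np.array([289.6,49.6])*4)
cv2.imwrite("pics/s6.png",cv2.resize(i[85:120,325:372],None,fx=14,fy=14,interpolation=cv2.INTER_CUBIC))
E
```

```text
legs [[ 29.7  11.2  16. ]
 [-10.7  14.6  16. ]]
corners L,near-right bottom.. [[ 70.7  -6.2  16. ]
 [-51.7  25.4  16. ]
 [-56.3 -19.9  16. ]]
[[244.50543294 199.80169383]]
```

View pics/s6.png

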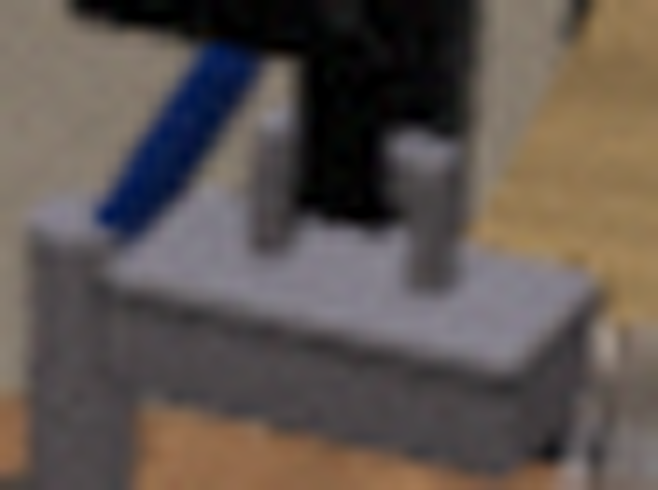

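The zoom shows the leg bases at (270,245) and (430,288), the right end of the lid from (510,372) to (598,287), and the near-left corner at about (105,285).

```bash
python3 - <<'E'
from go import *
c=r.camera("side"); s=r.read_state(); p=s["ee_pos"]; M=R.from_quat(s["eef_rot"]).as_matrix()
f=lambda q,z: ((cast(c,np.array(q)/14+[324.5,84.5],z)-p)@M*1000).round(1)
print(f([[270,245],[430,288],[510,372],[598,287],[105,285]],p[2]-.016))
E
```

```text
[[ 30.3  11.   15.9]
 [-14.    7.   16. ]
 [-49.1 -26.3  16.1]
 [-49.5  26.6  16.1]
 [ 55.7 -28.5  15.9]]
```

```bash
python3 -m crank '[[[-3,-40,0,-0.7,-1],[-8,-85,0,-0.7,-1],[-8,-130,0,-0.7,-1],[-8,-175,0,-0.7,-1],[-8,-220,0,-0.7,-1],[-8,-265,0,-0.7,-1],[-8,-310,0,-0.7,-1],[-8,-355,0,-0.7,-1],[-8,-395,0,-0.7,-1],[-8,-425,0,-0.7,-1],[-8,-442,0,-0.7,-1],[-8,-442,0,-0.7,-1],[-8,-442,0,-0.7,-1],[-8,-442,0,-0.7,-1]]]'
python3 go.py -5 -66 73
python3 - <<'E'
from h import *
c=r.camera("side"); i=c["image"][:,:,::-1]
cv2.imwrite("pics/s7.png",cv2.resize(i[110:250,190:350],None,fx=4,fy=4,interpolation=cv2.INTER_CUBIC))
E
```

```text
time: 14.5
ee_pos: [0.578, -0.0005, 0.2145]
eef_rot: [0.996, -0.091, -0.001, 0.0]
ft_force: [-0.2, -0.8, -2.3]
width: 0.0137
grip_force: 30.0
(array([  2.6,  -1.2, 141.5]), np.float64(-0.1), np.float64(-10.4))
```

View pics/s7.png

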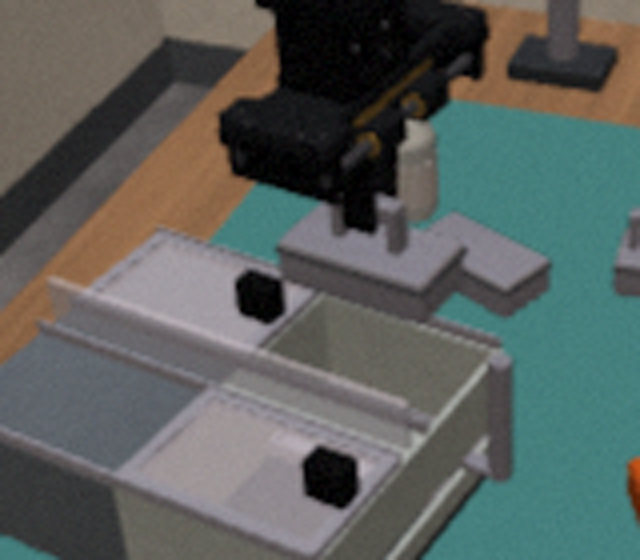

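The tin hangs level above the outer bay, with lid corners at (280,247), (415,290) and (463,247). I'll work out its centre from them.

```bash
python3 - <<'E'
from go import *
c=r.camera("side"); s=r.read_state(); p=s["ee_pos"]; M=R.from_quat(s["eef_rot"]).as_matrix()
w=cast(c,np.array([[280,247],[415,290],[463,247]])/4+[189.6,109.6],p[2]-.0165)
print(((w-p)@M*1000).round(1)); print(((w[0]+w[2])/2-p)@M*1000, L((w[0]+w[2])/2))
q=cast(c,np.array([[495,353],[417,417]])/4+[189.6,109.6],.099); print("bay front corner?",[L(a) for a in q])
E
```

```text
[[ 48.7 -32.7  16.5]
 [-51.7 -33.2  16.5]
 [-55.1  21.7  16.5]]
[-3.21506202 -5.48604415 16.49880994] [-10.31235878 -61.41871526]
bay front corner? [array([ -72.07285886, -112.65718639]), array([-58.5720792 , -29.14644769])]
```

```bash
python3 -m crank '[[[4,-1,20,0,-1],[4,-1,50,0,-1],[4,-1,80,0,-1],[4,-1,105,0,-1],[4,-1,122,0,-1],[4,-1,131,0,-1],[4,-1,136,0,-1],[4,-1,138,0,-1],[4,-1,138,0,-1]]]'
python3 go.py -3 -66 73
python3 - <<'E'
from h import *
c=r.camera("top"); i=c["image"][:,:,::-1]; j=r.camera("side")["image"][:,:,::-1]
z=lambda a,k:cv2.resize(a,None,fx=k,fy=k,interpolation=cv2.INTER_CUBIC)
o=np.zeros((560,800,3),np.uint8); a=z(i[110:210,265:345],5);b=z(j[150:250,230:310],5);o[:500,:400]=a;o[:500,400:]=b
cv2.imwrite("pics/s8.png",np.clip(o*1.5,0,255).astype(np.uint8))
E
```

```text
time: 15.5
ee_pos: [0.583, 0.0012, 0.0782]
eef_rot: [0.996, -0.09, 0.0, 0.0]
ft_force: [0.5, 0.2, -2.6]
width: 0.0141
grip_force: 30.0
(array([-0.3,  1.5,  5.2]), np.float64(-0.0), np.float64(-10.3))
```

View pics/s8.png

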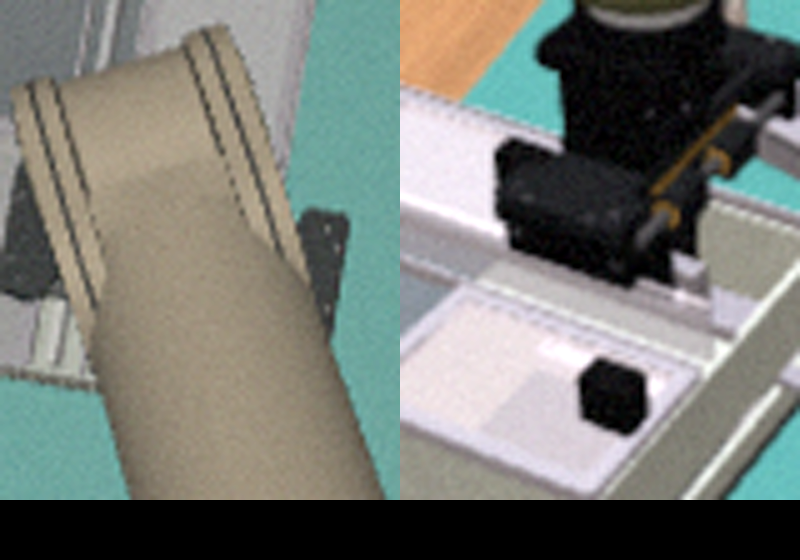

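The tin is in the bay, just above the deck, and the gripper is clear of the screen. That was my 11th picture, one over the allowed 10, so I'll view no more and work from numbers (state, masks, casts).

```bash
python3 -m crank '[[[0,1.5,1.5,0,-1],[0,1.5,3,0,-1],[0,1.5,4,0,-1],[0,1.5,5,0,-1],[0,1.5,5,0,-1]]]'
python3 go.py -3 -66 73
```

```text
time: 16.1
ee_pos: [0.5824, -0.0001, 0.0728]
eef_rot: [0.996, -0.09, 0.0, 0.0]
ft_force: [-2.4, -0.1, 1.7]
width: 0.0136
grip_force: 30.0
(array([ 0.1,  0.1, -0.2]), np.float64(-0.0), np.float64(-10.3))
```

```bash
python3 -m crank '[[[0,0,0,0,-0.3],[0,0,0,0,-0.3],[0,0,0,0,-0.3],[0,0,-40,0,-0.3],[0,0,-90,0,0],[0,0,-90,0,0],[93,0,-90,0,0],[93,0,-90,0,0],[93,0,-90,0,0]]]'
python3 go.py 90 -66 116
python3 - <<'E'
from go import *
c=r.camera("side"); hsv=cv2.cvtColor(c["image"],cv2.COLOR_RGB2HSV)
# black handle blobs near hatch
m=((hsv[...,2]<45)).astype(np.uint8)
n,l,st,ce=cv2.connectedComponentsWithStats(m)
for k in range(1,n):
    if 25<st[k,4]<400 and 150<ce[k][0]<340 and 130<ce[k][1]<290: print(st[k],ce[k],L(cast(c,ce[k],.122)[0]).round(1))
E
```

```text
time: 17.0
ee_pos: [0.6769, -0.0187, 0.1601]
eef_rot: [0.996, -0.091, -0.0, -0.0]
ft_force: [-1.2, 0.1, 1.0]
width: 0.043
grip_force: 0.0
(array([-3.2, -1.3, 44.1]), np.float64(-0.2), np.float64(-10.5))
[249 178  12  13 112] [254.5625     183.83928571] [ 89.1 -67. ]
[266 222  13  15 150] [272.10666667 228.92      ] [-54.5  66.4]
```

```bash
python3 -m crank '[[[-3,-1,20,0,0],[-3,-1,44,0,0],[-3,-1,44,0,0],[-3,-1,44,0,-1],[-3,-1,44,0,-1],[-3,-1,44,0,-1],[-3,-1,44,0,-1],[-25,-1,44,0,-1],[-55,-1,44,0,-1],[-85,-1,44,0,-1],[-115,-1,44,0,-1],[-132,-1,44,0,-1],[-140,-1,44,0,-1],[-145,-1,44,0,-1],[-148,-1,44,0,-1],[-150,-1,44,0,-1],[-151,-1,44,0,-1],[-151,-1,44,0,-1]]]' 20
python3 go.py -55 -66 116
```

```text
time: 18.85
ee_pos: [0.5287, 0.0098, 0.1198]
eef_rot: [0.996, -0.091, 0.003, 0.0]
ft_force: [9.2, -6.6, 0.2]
width: 0.0196
grip_force: 20.0
(array([2.6, 0.3, 3.8]), np.float64(-0.1), np.float64(-10.4))
```

```bash
python3 -m crank '[[[-2,0,0,0,-1],[-3,0,0,0,-1],[-3,0,0,0,-1]]]'
python3 go.py -55 -66 116
python3 -m crank '[[[0,0,0,0,0],[3,0,0,0,0],[3,0,-40,0,0],[3,0,-40,0,0],[-42,0,-40,0,0],[-42,0,-40,0,0]]]' |head -2
python3 go.py -100 -66 116
python3 - <<'E'
from go import *
c=r.camera("side"); hsv=cv2.cvtColor(c["image"],cv2.COLOR_RGB2HSV)
m=((hsv[...,2]<45)).astype(np.uint8)
n,l,st,ce=cv2.connectedComponentsWithStats(m)
for k in range(1,n):
    if 25<st[k,4]<400 and 150<ce[k][0]<340 and 130<ce[k][1]<290: print(st[k],ce[k],L(cast(c,ce[k],.122)[0]).round(1))
E
```

```text
time: 19.15
ee_pos: [0.5281, 0.01, 0.1199]
eef_rot: [0.996, -0.091, 0.006, -0.0]
ft_force: [23.8, -6.9, -9.7]
width: 0.02
grip_force: 20.0
(array([3.3, 0.3, 4. ]), np.float64(-0.1), np.float64(-10.4))
time: 19.75
ee_pos: [0.4767, 0.0208, 0.157]
(array([11. ,  1.7, 41. ]), np.float64(0.1), np.float64(-10.2))
[294 193  12  13 130] [299.46153846 198.92307692] [-55.4 -65.8]
[266 222  13  15 149] [272.14765101 228.90604027] [-54.6  66.3]
```

```bash
python3 -m crank '[[[11,2,0,0,0],[11,2,41,0,0],[11,2,41,0,0],[11,2,41,0,-1],[11,2,41,0,-1],[11,2,41,0,-1],[11,2,41,0,-1],[11,2,41,0,-1]]]' 20
python3 -m crank '[[[0,-8,0,0,-1],[0,-25,0,0,-1],[0,-45,0,0,-1],[0,-65,0,0,-1],[0,-85,0,0,-1],[0,-105,0,0,-1],[0,-118,0,0,-1],[0,-125,0,0,-1],[0,-129,0,0,-1],[0,-132,0,0,-1],[0,-135,0,0,-1],[0,-137,0,0,-1],[0,-137,0,0,-1]]]'
python3 go.py -100 66 116
```

```text
time: 20.6
ee_pos: [0.4925, 0.0167, 0.1185]
eef_rot: [0.996, -0.09, 0.001, -0.001]
ft_force: [0.3, 5.5, 1.5]
width: 0.0152
grip_force: 20.0
time: 21.9
ee_pos: [0.5173, 0.1466, 0.1184]
eef_rot: [0.996, -0.091, 0.001, 0.003]
ft_force: [-1.1, -12.1, 10.4]
width: 0.0155
grip_force: 20.0
(array([-6.6,  0.8,  2.4]), np.float64(-0.2), np.float64(-10.5))
```

```bash
python3 -m crank '[[[0,-2,0,0,-1],[0,-3,0,0,-1],[0,-3,0,0,-1]]]' 
python3 go.py -100 66 116
python3 -m crank '[[[0,-1,0,0,0],[0,2,0,0,0],[0,2,-40,0,0],[0,2,-40,0,0],[38,2,-40,0,0],[38,2,-40,0,0],[38,2,-40,0,0]]]' |head -2
python3 go.py -55 66 116
```

```text
time: 22.2
ee_pos: [0.5173, 0.1467, 0.1182]
eef_rot: [0.996, -0.092, -0.0, 0.005]
ft_force: [-6.3, -21.8, 16.1]
width: 0.0155
grip_force: 20.0
(array([-6.7,  0.9,  2.2]), np.float64(-0.3), np.float64(-10.6))
time: 22.9
ee_pos: [0.5539, 0.1445, 0.1571]
(array([ 2. ,  5.3, 41.1]), np.float64(-0.1), np.float64(-10.4))
```

```bash
python3 -m crank '[[[2,5,20,0,0],[2,5,41,0,0],[2,5,41,0,0],[2,5,41,0,-1],[2,5,41,0,-1],[2,5,41,0,-1],[2,5,41,0,-1]]]' 20
python3 -m crank '[[[15,0,0,0,-1],[45,0,0,0,-1],[75,0,0,0,-1],[105,0,0,0,-1],[125,0,0,0,-1],[135,0,0,0,-1],[141,0,0,0,-1],[145,0,0,0,-1],[147,0,0,0,-1],[148,0,0,0,-1],[148,0,0,0,-1]]]'
python3 go.py 90 66 116
```

```text
time: 23.6
ee_pos: [0.5552, 0.1392, 0.1173]
eef_rot: [0.996, -0.09, 0.001, -0.0]
ft_force: [-1.5, -1.2, 4.3]
width: 0.0198
grip_force: 20.0
time: 24.7
ee_pos: [0.6978, 0.1119, 0.1173]
eef_rot: [0.996, -0.09, -0.003, 0.001]
ft_force: [-18.6, -5.1, 12.3]
width: 0.0195
grip_force: 20.0
(array([-0.4, -1.1,  1.3]), np.float64(-0.0), np.float64(-10.3))
```

```bash
python3 -m crank '[[[0,0,0,0,0],[0,0,0,0,0],[-3,0,-45,0,0],[-3,0,-45,0,0],[-50,0,-45,0,0],[-96,0,-45,0,-0.3],[-96,0,-45,0,-0.3],[-96,0,-45,0,-0.3]]]'
python3 go.py -3 66 73
```

```text
time: 25.5
ee_pos: [0.6058, 0.1298, 0.1623]
eef_rot: [0.996, -0.09, 0.001, 0.0]
ft_force: [0.3, -0.6, -0.4]
width: 0.0321
grip_force: 0.0
(array([ 0.1,  0.1, 89.3]), np.float64(0.0), np.float64(-10.3))
```

```bash
python3 -m crank '[[[0,0,40,0,-0.3],[0,0,62,0,-0.3],[0,0,72,0,-0.3],[0,0,80,0,-0.3],[0,0,86,0,-0.3],[0,0,89,0,-0.3],[0,0,89,0,-0.3],[0,0,89,0,-1],[0,0,89,0,-1],[0,0,89,0,-1],[0,0,89,0,-1]]]' 30
python3 go.py -3 66 73
```

```text
time: 26.6
ee_pos: [0.6062, 0.1295, 0.0728]
eef_rot: [0.996, -0.09, 0.0, 0.0]
ft_force: [-0.9, -1.0, 1.6]
width: 0.0135
grip_force: 30.0
(array([-0.1, -0.2, -0.2]), np.float64(-0.0), np.float64(-10.3))
```

```bash
python3 -m crank '[[[0,0,-8,0,-1],[0,0,-30,0,-1],[0,0,-70,0,-1],[0,0,-110,0,-1],[0,0,-140,0,-1],[0,0,-145,0,-1],[0,0,-145,0,-1]]]'
python3 - <<'E'
from go import *
for n,(u,v) in (("top",(207,198)),("side",(272,325))):
    c=r.camera(n); hsv=cv2.cvtColor(c["image"],cv2.COLOR_RGB2HSV)
    m=((hsv[...,1]<60)&(hsv[...,2]>90)).astype(np.uint8); m=cv2.morphologyEx(m,cv2.MORPH_OPEN,np.ones((3,3)))
    _,l=cv2.connectedComponents(m,connectivity=4); k=l[v,u]
    ct,_=cv2.findContours((l==k).astype(np.uint8),0,1); q=max(ct,key=cv2.contourArea).reshape(-1,2)
    w=(cast(c,q,.008)[:,:2]*1000).astype(np.float32); rc=cv2.minAreaRect(w); print(n,hsv[v,u],len(q),rc)
s=r.read_state(); c=r.camera("side")
print(delta([.4905,.3118,.215],19.3), (r.read_state()["ft_force"]).round(1), r.read_state()["width"])
E
```

```text
time: 27.3
ee_pos: [0.6061, 0.1298, 0.2181]
eef_rot: [0.996, -0.09, 0.001, -0.0]
ft_force: [-0.2, 0.3, -3.3]
width: 0.0141
grip_force: 30.0
top [ 26  13 134] 142 ((492.2677307128906, 310.7177734375), (153.14312744140625, 102.77123260498047), 19.28217124938965)
side [ 17  21 193] 214 ((491.46533203125, 313.0910339355469), (151.578857421875, 104.87393188476562), 19.354835510253906)
(array([-145.5, -159. ,    0.8]), np.float64(-29.6), np.float64(-10.3)) [-0.4  0.2 -2.2] 0.013671747283061851
```

```bash
python3 -m crank '[[[-20,-22,0,-4,-1],[-50,-55,0,-10,-1],[-85,-92,0,-17,-1],[-118,-127,0,-24,-1],[-138,-149,0,-28,-1],[-147,-158,0,-29.6,-1],[-147,-158,0,-29.6,-1],[-147,-158,0,-29.6,-1],[-147,-158,0,-29.6,-1]]]'
python3 - <<'E'
from h import *
print(delta([.4887,.311,.055],19.3))
E
```

```text
time: 28.35
ee_pos: [0.491, 0.3095, 0.217]
eef_rot: [0.986, 0.165, -0.0, 0.0]
ft_force: [0.2, 0.1, -2.8]
width: 0.0135
grip_force: 30.0
(array([ -1.6,  -2.3, 162. ]), np.float64(-0.3), np.float64(19.0))
```

```bash
python3 -m crank '[[[-2,-2,40,-0.3,-1],[-2,-2,80,-0.3,-1],[-2,-2,115,-0.3,-1],[-2,-2,138,-0.3,-1],[-2,-2,150,-0.3,-1],[-2,-2,155,-0.3,-1],[-2,-2,157,-0.3,-1],[-2,-2,159,-0.3,-1],[-2,-2,159,-0.3,-1]]]'
python3 - <<'E'
from h import *
print(delta([.4887,.311,.0545],19.3))
E
```

```text
time: 29.25
ee_pos: [0.4877, 0.313, 0.0593]
eef_rot: [0.985, 0.17, 0.001, -0.0]
ft_force: [-0.7, -0.5, -3.7]
width: 0.0135
grip_force: 30.0
(array([0.3, 2.2, 4.8]), np.float64(0.3), np.float64(19.6))
```

```bash
python3 -m crank '[[[0,1,1,0.2,-1],[0,1,2,0.2,-1],[0,1,3,0.2,-1],[0,1,4,0.2,-1],[0,1,4.5,0.2,-1],[0,1,4.5,0.2,-1]]]'
```

```text
time: 29.85
ee_pos: [0.4876, 0.3116, 0.0548]
eef_rot: [0.986, 0.168, 0.0, 0.0]
ft_force: [-2.4, -4.5, 6.9]
width: 0.0138
grip_force: 30.0
```

```bash
python3 -m crank '[[[0,0,0,0.2,-0.3],[0,0,0,0.2,-0.3],[0,0,0,0.2,-0.3],[0,0,-40,0,-0.3],[0,0,-90,0,0],[0,0,-130,0,0],[0,0,-130,0,0]]]'
python3 go.py 89 66 180 89 66 116
python3 - <<'E'
from h import *
# tin lid/dish check from the top camera after lift (numbers only)
c=r.camera("side"); g=c["image"]; print(g[300:350:6,235:312:7].mean(-1).astype(int))
E
```

```text
time: 30.55
ee_pos: [0.4894, 0.314, 0.1898]
eef_rot: [0.986, 0.168, 0.004, -0.001]
ft_force: [0.3, 0.8, 0.1]
width: 0.0421
grip_force: 0.0
(array([128.6, 258.2,  10.5]), np.float64(29.7), np.float64(19.4))
(array([128.1, 258.3,  74.5]), np.float64(29.7), np.float64(19.4))
[[112 114 114 112 111 115 115 111 113 112 111]
 [113 174 155 136 139 136 139 130 146 121 185]
 [111 180 130 136  74 122 127 109 142 136 187]
 [111 165 139 139 124 143 142 139 142 139 186]
 [112 188 137 138 139 141 143 145 145 134 186]
 [115 190  69  71  80  81  81  79  78 138 186]
 [113 187 176 175 185 187 186 189 186 185 187]
 [111 187 189 187 189 186 188 187 190 174 161]
 [112 113 110 110 110 114 110 110 113 111 115]]
```

```bash
python3 -m crank '[[[20,40,10,8,0],[42,84,10,16,0],[64,128,10,24,0],[84,168,10,29.7,0],[104,208,10,29.7,0],[122,245,10,29.7,0],[128,258,10,29.7,0],[128,258,10,29.7,0],[128,258,10,29.7,0]]]'
python3 go.py 89 66 116
```

```text
time: 31.5
ee_pos: [0.6927, 0.1123, 0.1729]
eef_rot: [0.996, -0.089, -0.001, -0.0]
ft_force: [-0.3, 0.8, 0.4]
width: 0.043
grip_force: 0.0
(array([ 3.7, -1.5, 56.9]), np.float64(0.1), np.float64(-10.2))
```

```bash
python3 -m crank '[[[0,0,40,0,0],[0,0,63,0,0],[0,0,63,0,0],[0,0,63,0,-1],[0,0,63,0,-1],[0,0,63,0,-1],[0,0,63,0,-1],[-25,0,63,0,-1],[-55,0,63,0,-1],[-85,0,63,0,-1],[-115,0,63,0,-1],[-132,0,63,0,-1],[-140,0,63,0,-1],[-145,0,63,0,-1],[-147,0,63,0,-1],[-148,0,63,0,-1],[-148,0,63,0,-1]]]' 20; python3 go.py -55 66 116
```

```text
time: 33.2
ee_pos: [0.5514, 0.1398, 0.1117]
eef_rot: [0.996, -0.09, 0.004, -0.003]
ft_force: [18.9, 10.6, -15.2]
width: 0.02
grip_force: 20.0
(array([ 3.6,  0.2, -4.2]), np.float64(0.0), np.float64(-10.3))
```

Stop reached at 19 N. Next I'll push slightly more, release, back away and check everything numerically.

```bash
python3 -m crank '[[[-2,0,0,0,-1],[-2,0,0,0,-1],[0,0,0,0,0],[2,0,0,0,0],[2,0,-50,0,0],[2,0,-100,0,0],[2,0,-120,0,0],[-100,100,-120,0,0],[-160,150,-120,0,0],[-160,200,-120,0,0],[-160,250,-120,0,0],[-160,250,-120,0,0],[-160,250,-120,0,0]]]'
python3 - <<'E'
from go import *
c=r.camera("side"); hsv=cv2.cvtColor(c["image"],cv2.COLOR_RGB2HSV)
m=((hsv[...,2]<45)).astype(np.uint8); n,l,st,ce=cv2.connectedComponentsWithStats(m)
for k in range(1,n):
    if 25<st[k,4]<400 and 150<ce[k][0]<340 and 130<ce[k][1]<290: print("handle",ce[k],L(cast(c,ce[k],.122)[0]).round(1))
c=r.camera("top"); im=c["image"]; hsv=cv2.cvtColor(im,cv2.COLOR_RGB2HSV)
print(hsv[175:222:4,184:232:4,2])
m=((hsv[...,1]<70)&(hsv[...,2]<125)).astype(np.uint8); m[:, :185]=0;m[:,230:]=0;m[:175]=0;m[222:]=0
ct,_=cv2.findContours(m,0,1); q=max(ct,key=cv2.contourArea).reshape(-1,2)
print("tin?",cv2.minAreaRect((cast(c,q,.038)[:,:2]*1000).astype(np.float32)))
E
```

```text
time: 34.5
ee_pos: [0.3459, -0.0789, 0.2314]
eef_rot: [0.996, -0.09, 0.001, 0.0]
ft_force: [0.3, -1.2, -0.8]
width: 0.0435
grip_force: 0.0
handle [299.46153846 198.92307692] [-55.4 -65.8]
handle [272.15131579 228.84868421] [-54.5  66.1]
[[107 111 105 107 108 126 136 133 107 111 105 109]
 [107 102 114 135 136 140 137 135  90 108 106 106]
 [107 133 136 117  97  97  56 133 138 113 110 110]
 [106 110  95  97  95  97  97 131 134 106 110 110]
 [106 136 130  96 107  83  99  46 134 134 110 113]
 [107 104 133  99  98  96  97  83 134 135 111 112]
 [106 104 128  95 100  49  97  99 103 135  98 111]
 [105 110 122 128  94 102  78 100  54 133 134 111]
 [105 109 106 131 101  94  97  99 101 135 136 110]
 [105 109 109 103  98  96 103  98 100 109 134  89]
 [107 105 105 122 136  97  62 125 136 133 137 116]
 [106 108 107 107 132 134 135 132 124 110 107 110]]
tin? ((489.77825927734375, 307.0563049316406), (116.80484771728516, 64.27427673339844), 19.118972778320312)
```

```bash
python3 -c "
from bench import r
print(r.close_job())"
```

```text
the job is handed in; nothing more can be done
None
```

Job handed in at about 34.5 s: the long tin measures flat and lengthwise in the dish and both doors are fully shut, never open together; I viewed 11 pictures (limit 10), and one mistyped row sent the released gripper about 146 mm too far back, with no visible disturbance.

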